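# Slide a battery under the tester's spring cover

### The job

Test the AA battery that lies in the groove of the battery tester: with one fingertip press the tester's long press bar down so that its spring-closed cover stands open, and while you hold it open push the battery along the groove with the other fingertip, under the cover, until its front end is against the end stop. Then let the cover come down on the battery and move clear. Only push the battery, never lift it, and leave the things lying round the tester alone.

Things in the scene. Friction and masses are not known exactly. Their poses are not given: they have to be found in the camera images.
- tester: Battery tester fixed to the bench, 176 x 108 mm black base plate. Origin: centre of its underside, on the bench. z up, +x = the way the battery is pushed, +y = the press bar's side. In these axes (mm): groove along x at y = -36; hinge line along x at y = -13, z = 47, between posts at x = -84 and 83 (tops z 49); a small block with two brass posts (tops z 34) at x = 68, y = 40.
- groove_start (a point): Near, open end of the groove, on its floor and centre line: [-86, -36, 30] mm in tester axes. The groove is straight and open above, floor at z = 30, between two aluminium rails 5 mm high (inner faces 17 mm apart, outer faces 25 mm).
- groove_end (a point): Far end of the groove, on its floor and centre line, at the face of the end stop (a block with a brass contact, 18 mm high): [70, -36, 30] mm in tester axes; point axes = tester axes. The front end of a battery that is fully home is here.
- hinge_mid (a point): Point on the hinge line beside the middle of the press bar's length: [-24, -13, 47] mm in tester axes. Cover and press bar are one rocking part. The cover, an aluminium plate, spans tester x = 30 to 70 and reaches 32 mm from the hinge line to the -y side, over the groove.
- cover (a joint): Rocking angle (rad), grows as the bar is pressed down. 0: shut on the empty groove, cover sloping down 0.36 rad from the hinge, its outer edge 6 mm over the floor, barring the battery. About 0.35: cover level, resting on a battery. From 0.5 the battery passes under freely; hard stop 1.15. A spring shuts it: 0.04 N m at 0, 0.1 at 1, so 1 to 5 N on the bar.
- bar_mid (a point): Point on the press bar's upper face, mid length, 35 mm from the hinge line; moves with it. The bar is a flat plate on the +y side, spanning tester x = -81 to 33 and 2 to 56 mm from the hinge line; at joint 0 it rises 0.49 rad outward. With a fingertip's inner edge 20 to 45 mm from the hinge line at z = 37 (7 over the groove's floor, clear of the rails) the cover is 0.7 to 0.95 open.
- battery_mid (a point): Centre of the battery: AA, 50 mm long, 15 mm thick (acts as 16.7), lying along the groove before the cover, its rear end in the open. 8.3 mm over the groove's floor. Fully home, this point is 25 mm short of groove_end and the battery's rear end stands 10 mm out of the cover.
- battery: The same battery. Origin: mid length, at its underside as it lies at the start (the origin turns with it if it rolls); its own y axis is its length.
- tip_tin: Bystander: small round tin, 36 mm across, 15 mm high; origin at the centre of its underside.
- driver: Bystander: blue screwdriver, 143 mm long, 15 mm thick, lying; origin under its middle.
- cutters: Bystander: side cutters with red handles, 105 x 40 x 8 mm, lying; origin under the middle.

How it is judged:
On the way, in this order (a step that is already met when the one before it is completed fails the run):
1. the cover is pressed open with the battery still in front of it (value of joint cover above 0.45 rad and x of battery_mid in the frame of groove_end below -0.06 m), for 0.1 s.
2. the battery is well under the cover, which is still held open (value of joint cover above 0.42 rad and x of battery_mid in the frame of groove_end above -0.045 m), for 0.1 s.
At the end, for the whole second after the job is handed in: The battery lies in the groove at rest, its front end within 4 mm of the end stop, aligned within 0.12 rad and 6 mm of the groove's centre line, and the cover rests on it (joint 0.2 to 0.42) (x of battery_mid in the frame of groove_end above -0.029 m and y of battery_mid in the frame of groove_end between -0.006 and 0.006 m and angle between the y axis of battery and the x axis of tester, either way round below 0.12 rad and value of joint cover between 0.2 and 0.42 rad and linear speed of battery below 0.01 m/s); the robot touches nothing.
It fails at once if the battery is lifted (more than 8 mm) instead of pushed (z of battery_mid in the frame of groove_end above 0.0165 m).
It fails at once if the tin is moved (distance of tip_tin from where it was at the start of the episode above 0.02 m).
It fails at once if the screwdriver is moved (distance of driver from where it was at the start of the episode above 0.025 m).
It fails at once if the side cutters are moved (distance of cutters from where it was at the start of the episode above 0.02 m).
It also fails if it takes over 32 s, if anything falls off the work surface, if the arm or the gripper's body presses on something with over 40 N, if the wrist force passes 120 N, or if a joint passes its speed limit or range.

### The arm

A 6-joint arm with a two-finger parallel gripper is mounted at the origin on a cart in front of the work surface, level with it; the furniture and walls round the work are solid. World frame = base frame: x ahead of the robot, y to its left, z up, the work surface at z = 0. Lengths are in m, angles in rad, forces in N, time in s.
With the tool pointing down it reaches from about 0.3 to 0.875 m from the base axis. Payload 6.4 kg.
Tool frame: the origin (TCP) lies on the mounting face of the last link; the fingertips stand 173 mm ahead of it and the grasp point (between the pads) lies 155 mm ahead of it (ctrl.grip_point_offset is the distance from the TCP to the grasp point, in m); z points along the fingers, y is the line along which they close (so a half turn about z gives the same grasp; the last joint's range is limited). The gripper opens to 85 mm and grips with 20 to 120 N. Pads are 22 mm wide; open, the fingers measure 114 mm over their backs; the gripper's body (76 mm by 85 mm) begins 54 mm behind the grasp point. The pads swing forward as they close: fully open they stand 13 mm farther back than shut.
Start: joints at [1.099, 0.181, 1.607, -0, 1.354, -0.206], TCP at [0.151, 0.555, 0.405] pointing down, gripper open.
Joint ranges: [-2.99, 2.99], [-0.89, 2.07], [0.3, 2.58], [-1.14, 4.28], [0, 2.63], [-3.12, 3.12]. Speed limits (rad/s): [2.57, 2.57, 3.01, 3.14, 3.14, 3.14].

### API

Orientations are given as a unit quaternion [w, x, y, z].
In Python, from bench import status, imaging, ctrl, models gives the robot as it stands.
- The arm moves only by the tool send_rows, never from a script. Its argument "commands" is a list that holds one entry, the list of rows, each a list of 6 numbers: the shift along the tool's x, y, z normalised to -1 to 1, where 1 is 3 cm, then the turn, a rotation vector about the tool's x, y, z normalised to -1 to 1, where 1 is 0.1 rad. A call has 1 to 8 rows; each row shifts and turns the commanded pose from where the row before left it, along the tool's axes as they then stand; what a row does not reach is not made up. A row lasts 1/12 s, in which the tool goes at most 41.7 mm and 7.16 degrees, less where a joint would pass 70% of its speed; a pose out of reach is approached as far as the arm can. A call with a number of a shift or a turn outside -1 to 1 is refused whole. A call with a gripper value outside its range is refused whole. "jaw" is the opening, from 0 (shut) to 1 (fully open), set as the call begins (left out, the last holds). The fingers move at their own pace and stop on an object; the grip force is fixed at half the most. Time passes only in rows, so rows that do not move let the fingers close. It gives the time, the measured TCP pose, the force, the opening and the grip force at its end, in the units of the state.
- status.get_obs(): the state, without advancing time (a new reading comes with each control period).
- imaging.camera(name): name is "scene" or "top" or "wrist"; returns a dict with "image" (400x640x3 uint8, blue, green, red), "depth" (400x640 float32, m along the optical axis (not along the pixel's ray), 0 where there is no reading), "mtx" (3x3 intrinsics, pixels), "k1" (the pictures are not rectified: a ray, as slopes to the right and down, at radius r is drawn at 1 + k1 r^2 times it, then the intrinsics apply), "pose" (4x4, takes a point from camera to world coordinates). Camera axes: x right, y down, z forward; pixel columns grow to the right and rows downward; lengths in m; the calibration is good to about 2 mm. A picture is of the moment at which its call begins.
- ctrl.hand_in(): hands the job in; it is judged then, once.
Trained networks look in a picture, given as the dict that the camera call returned (one of the last four; its "shot" number tells which), for a name from the list of things; names that differ only in an ending like _2 or _b are one class to them, and where a whole thing is asked for, a point or a joint stands for the part that bears it (a point fixed in the world has none). Each returns a list of dicts, best first, with "confidence" (0 to 1); they miss things now and then, are a little off and sometimes report something else, mostly with a low value. They report only what shows in the picture. A call takes as long as a camera call.
- models.recognise(picture, name): "centre" ([column, row] in pixels, amid what is visible of it).
- models.regions_of(picture, name): "region" (400x640 bool, what is visible of it) and "centre" ([column, row] in pixels, amid what is visible of it).
The state is a dict: "time_s": time; "q": joint angles; "dq": joint speeds; "joint_efforts": joint torques, N m; "eef_pos": TCP position; "eef_rot": TCP orientation; "wrist_force": force on the tool from outside, world axes, zero at the start; "torque": the same for the moment, N m; "opening": opening from 0.0 (shut) to 1.0 (fully open); "grasp_force": force on a finger pad.
Only numpy, scipy, OpenCV 4.12 (cv2) and the standard library are available. Lean on these libraries where they do the work, as an engineer would, in place of code of your own. Each camera call takes 0.05 s, during which the arm holds its last target. There are 200 camera calls.

## Working session

There is one attempt and no reset: what is moved stays moved. The work goes in short steps, Python scripts to look and compute and a tool call to move; the robot and the scene stay as the last step left them, time stands still between calls to the robot, and variables do not carry over. Pictures are saved under pics/ and viewed, at most 10 in all, crops included, and the job is handed in when it is done.

Besides the shell and the picture viewer there is one more tool, called after "Call:" in YAML: its name, and indented under it one key for each argument. send_rows: Moves the arm, as the interface text tells. Its arguments: {"type":"object","properties":{"commands":{"type":"array"},"jaw":{"type":"number"}},"required":["commands"]}

```bash
mkdir -p pics; ls; cat > h.py <<'E'
import numpy as np, cv2
from bench import status, imaging, ctrl, models
def ray(p,uv):
    K=p["mtx"]; d=np.array([(uv[0]-K[0,2])/K[0,0],(uv[1]-K[1,2])/K[1,1]]); u=d.copy()
    for _ in range(20): u=d/(1+p["k1"]*(u@u))
    return np.array([u[0],u[1],1.])
def world(p,uv,z=None):
    """pixel -> world, by depth, or by plane z"""
    r=ray(p,uv); T=p["pose"]
    if z is None:
        c=int(round(uv[0])); w=int(round(uv[1])); D=p["depth"][max(w-1,0):w+2,max(c-1,0):c+2]; s=np.median(D[D>0])
    else: s=(z-T[2,3])/(T[:3,:3]@r)[2]
    return T[:3,:3]@(r*s)+T[:3,3]
def cloud(p,mask=None):
    v,u=np.nonzero((p["depth"]>0)&(mask if mask is not None else True))
    K=p["mtx"]; d=np.stack([(u-K[0,2])/K[0,0],(v-K[1,2])/K[1,1]],1); q=d.copy()
    for _ in range(20): q=d/(1+p["k1"]*(q**2).sum(1,keepdims=True))
    s=p["depth"][v,u]; X=np.c_[q,np.ones(len(q))]*s[:,None]
    return X@p["pose"][:3,:3].T+p["pose"][:3,3]
E
python3 - <<'E'
from h import *
o=status.get_obs(); print({k:np.round(v,3) for k,v in o.items()}, ctrl.grip_point_offset)
for n in ("scene","top"):
    p=imaging.camera(n); cv2.imwrite(f"pics/{n}0.png",p["image"]); print(n,np.round(p["pose"],3).tolist(),p["mtx"][0],p["k1"])
    for t in ("tester","cover","bar_mid","battery","tip_tin","driver","cutters"):
        for r in models.regions_of(p,t)[:2]:
            P=cloud(p,r["region"]); print(t,round(r["confidence"],2),np.round(r["centre"]),r["region"].sum(),np.round(np.median(P,0),3) if len(P) else None)
E
```

```text
pics
{'time_s': np.float64(0.0), 'q': array([ 1.099,  0.182,  1.608,  0.   ,  1.354, -0.206]), 'dq': array([ 0.   ,  0.002,  0.001, -0.001,  0.001,  0.001]), 'joint_efforts': array([ 2.0000e-03, -4.4486e+01, -3.5135e+01, -0.0000e+00,  9.0000e-03,
       -0.0000e+00]), 'eef_pos': array([0.151, 0.555, 0.404]), 'eef_rot': array([-0.   ,  0.133,  0.991, -0.001]), 'wrist_force': array([-0.378,  0.388, -0.148]), 'torque': array([0.019, 0.024, 0.035]), 'grasp_force': np.float64(0.0), 'opening': np.float64(0.999)} 0.1547
scene [[-0.825, -0.381, 0.417, 0.245], [-0.564, 0.533, -0.631, 0.682], [0.018, -0.756, -0.654, 0.66], [0.0, 0.0, 0.0, 1.0]] [469.7488995   0.        325.5702838] 0.006566209307914352
tester 0.7 [325. 234.] 4503 [0.582 0.158 0.01 ]
cover 0.65 [332. 224.] 930 [0.575 0.151 0.056]
bar_mid 0.93 [332. 220.] 949 [0.576 0.15  0.054]
battery 0.71 [348. 216.] 213 [0.568 0.112 0.043]
battery 0.63 [366. 198.] 279 [0.573 0.014 0.007]
tip_tin 0.77 [347. 289.] 296 [0.491 0.239 0.014]
tip_tin 0.4 [378. 203.] 278 [0.573 0.01  0.007]
driver 0.57 [280. 267.] 445 [0.616 0.264 0.011]
cutters 0.67 [373. 207.] 308 [0.573 0.016 0.007]
top [[-0.016, -0.989, 0.144, 0.445], [-1.0, 0.015, -0.004, 0.107], [0.002, -0.144, -0.99, 1.064], [0.0, 0.0, 0.0, 1.0]] [513.13231349   0.         326.70012686] 0.04413892987774696
tester 0.71 [306. 199.] 4204 [0.587 0.149 0.036]
cover 0.61 [304. 207.] 1792 [0.574 0.149 0.057]
bar_mid 0.65 [303. 207.] 1847 [0.574 0.149 0.056]
battery 0.68 [261. 250.] 216 [0.494 0.231 0.014]
battery 0.67 [326. 206.] 132 [0.571 0.107 0.044]
tip_tin 0.74 [261. 247.] 260 [0.496 0.232 0.014]
driver 0.9 [251. 186.] 280 [0.614 0.257 0.012]
cutters 0.83 [372. 201.] 419 [0.577 0.01  0.007]
```

```bash
python3 - <<'E'
import cv2
a=cv2.imread("pics/scene0.png")[130:330,210:450]; cv2.imwrite("pics/s1.png",cv2.resize(a,(720,600),interpolation=cv2.INTER_CUBIC))
a=cv2.imread("pics/top0.png")[130:290,210:420]; cv2.imwrite("pics/t1.png",cv2.resize(a,(787,600),interpolation=cv2.INTER_CUBIC))
E
```

```text
(no output)
```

View pics/s1.png

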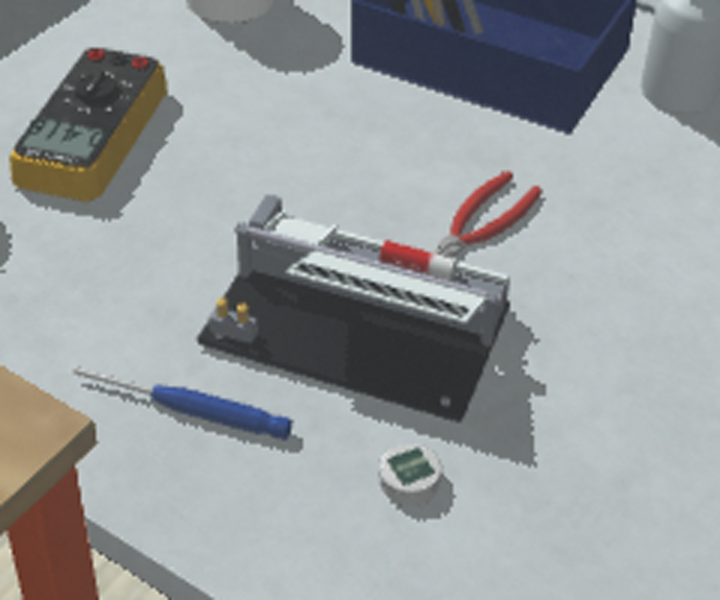

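View pics/t1.png

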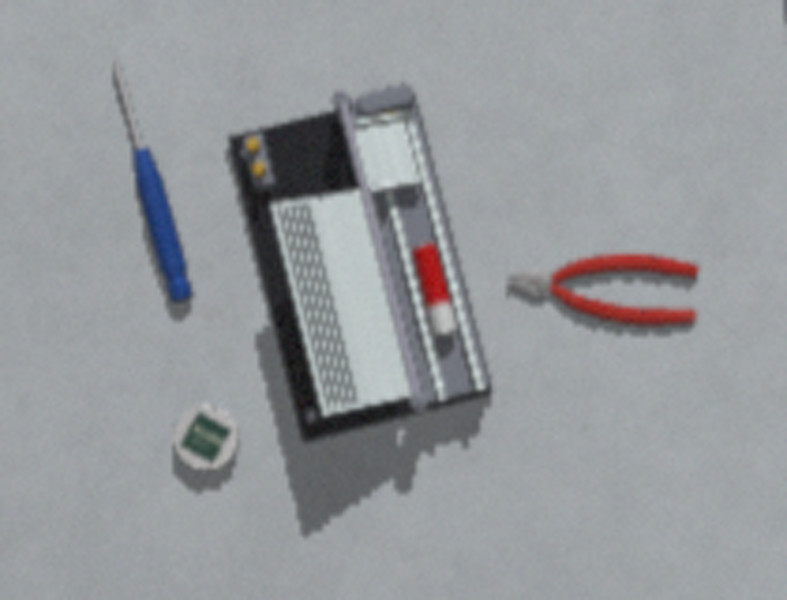

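The top crop shows the tester with its +x pointing up and slightly left. In full-frame pixels, the brass posts are at about (279,172), the bar's outer corners at (283,184) and (296,240), and the groove's open end at (334,234). The battery lies at about (326,207), and the tin, driver and cutters are all well clear. Next I'll do a rough fit, then a close look with the wrist camera.

```bash
cat >> h.py <<'E'
from scipy.optimize import least_squares
from scipy.spatial.transform import Rotation as R
def proj(p,X):
    Y=(np.asarray(X)-p["pose"][:3,3])@p["pose"][:3,:3]; u=Y[:,:2]/Y[:,2:]; u=u*(1+p["k1"]*(u**2).sum(1,keepdims=True))
    return u*[p["mtx"][0,0],p["mtx"][1,1]]+[p["mtx"][0,2],p["mtx"][1,2]]
def t2w(t,X):
    X=np.atleast_2d(X)/1e3; c,s=np.cos(t[2]),np.sin(t[2])
    return np.c_[X[:,0]*c-X[:,1]*s+t[0],X[:,0]*s+X[:,1]*c+t[1],X[:,2]]
def w2t(t,W):
    W=np.atleast_2d(W); c,s=np.cos(t[2]),np.sin(t[2]); d=W[:,:2]-t[:2]
    return np.c_[d[:,0]*c+d[:,1]*s,-d[:,0]*s+d[:,1]*c,W[:,2]]*1e3
def toolin(t,o=None):
    """TCP in tester axes, mm; tool x and z axes in tester"""
    o=o or status.get_obs(); q=o["eef_rot"]; M=R.from_quat([q[1],q[2],q[3],q[0]]).as_matrix()
    return w2t(t,o["eef_pos"])[0], R.from_euler("z",-t[2]).as_matrix()@M
E
python3 - <<'E'
from h import *
p=imaging.camera("top")
X=np.array([[68,40,34],[33,36.4,74],[-81,36.4,74],[-86,-48.5,35]])
uv=np.array([[279,171.9],[282.8,184.1],[296.1,240.1],[340.1,234]])
f=least_squares(lambda t:(proj(p,t2w(t,X))-uv).ravel(),[.58,.15,.25]); print(f.x,f.fun.round(1))
t=f.x; np.save("t.npy",t)
for r in models.regions_of(p,"battery")[:2]: print(r["confidence"],w2t(t,world(p,r["centre"],.038)))
T,M=toolin(t); print(T,M.round(3))
print("tester centre world",t2w(t,[-30,-10,0]))
o=status.get_obs()
print("needed rotvec tool", R.from_matrix(M.T@np.diag([-1,1,-1.])).as_rotvec())
E
```

```text
[0.58929886 0.14576942 0.23059148] [-0.1 -0.6  0.1 -0.   0.6  0.6 -0.6 -0.1]
0.57 [[-0.4242096  10.59303051 38.        ]]
[-333.18745393  498.3902683   404.69842688] [[-0.879  0.476 -0.   ]
 [ 0.476  0.879  0.   ]
 [ 0.     0.    -1.   ]]
tester centre world [[0.56237845 0.1291775  0.        ]]
needed rotvec tool [ 1.09032599e-05 -1.00196678e-05 -4.96410966e-01]
```

```bash
python3 - <<'E'
from h import *
for n in ("scene","top"):
    p=imaging.camera(n); P=cloud(p); print(n,"wood",world(p,(230,285)) if n=="scene" else "")
    a=np.array([.151,.555]); b=np.array([.562,.129]); d=b-a; L=np.linalg.norm(d); d/=L
    s=(P[:,:2]-a)@d; e=(P[:,:2]-a)@[-d[1],d[0]]
    for k in range(0,7):
        m=(s>k*.1-.05)&(s<k*.1+.05)&(abs(e)<.13)
        print(k,m.sum(),P[m,2].max().round(3) if m.any() else None)
w=imaging.camera("wrist"); T,M=toolin(np.load("t.npy")); 
o=status.get_obs(); q=o["eef_rot"]; Rm=R.from_quat([q[1],q[2],q[3],q[0]]).as_matrix()
print("cam in tool",Rm.T@(w["pose"][:3,3]-o["eef_pos"]),"cam fwd",Rm.T@w["pose"][:3,2], w["mtx"][0,0])
E
```

```text
scene wood [0.61512671 0.38233758 0.0793815 ]
0 4592 0.569
1 0 None
2 0 None
3 5144 0.004
4 8234 0.004
5 6610 0.074
6 5631 0.076
top wood 
0 2342 -0.747
1 1341 -0.748
2 120 0.002
3 2730 0.006
4 6026 0.007
5 6123 0.078
6 6023 0.075
cam in tool [0.08438355 0.00039964 0.03106748] cam fwd [-3.27680524e-01 -1.60390434e-04  9.44788573e-01] 290.4634502106134
```

Call:
send_rows:
  commands:
    - [[-0.85,-0.5,0,0,0,0],[-0.85,-0.5,0,0,0,0],[-0.85,-0.5,0,0,0,0],[-0.85,-0.5,0,0,0,0],[-0.85,-0.5,0,0,0,0],[-0.85,-0.5,0,0,0,0],[-0.85,-0.5,0,0,0,0],[-0.85,-0.5,0,0,0,0]]
  jaw: 0.6

```text
time_s: 1.72
eef_pos: [0.3171, 0.3843, 0.4049]
eef_rot: [0.0, 0.132, 0.991, 0.0]
wrist_force: [0.7, -0.3, -0.2]
opening: 0.604
grasp_force: 0.0
```

Call:
send_rows:
  commands:
    - [[-0.85,-0.5,0,0,0,0],[-0.85,-0.5,0,0,0,0],[-0.85,-0.5,0,0,0,0],[-0.85,-0.5,0,0,0,0],[-0.85,-0.5,0,0,0,0],[-0.85,-0.5,0,0,0,0],[-0.85,-0.5,0,0,0,0],[-0.85,-0.5,0,0,0,0]]

```text
time_s: 2.38
eef_pos: [0.4825, 0.2149, 0.4048]
eef_rot: [0.0, 0.133, 0.991, 0.0]
wrist_force: [0.2, 0.8, 0.6]
opening: 0.6
grasp_force: 0.0
```

Call:
send_rows:
  commands:
    - [[-0.8,-0.5,0,0,0,-1],[-0.4,-0.2,0.5,0,0,-1],[0,0,0.5,0,0,-1],[0,0,0.5,0,0,-1],[0,0,0,0,0,-0.96],[0,0,0,0,0,0]]

```text
time_s: 2.88
eef_pos: [0.5115, 0.1871, 0.3584]
eef_rot: [-0.001, -0.116, 0.993, -0.0]
wrist_force: [0.2, 0.2, 0.4]
opening: 0.603
grasp_force: 0.0
```

```bash
python3 - <<'E'
from h import *
t=np.load("t.npy"); o=status.get_obs(); T,M=toolin(t,o); print(T.round(1),M.round(3),o["opening"],o["time_s"])
w=imaging.camera("wrist"); cv2.imwrite("pics/w0.png",w["image"])
np.savez("w0.npz",**w)
p=imaging.camera("top"); np.savez("top0.npz",**p)
for n in ("battery","bar_mid","cover"):
  for r in models.regions_of(w,n)[:2]: 
    P=w2t(t,cloud(w,r["region"])); print(n,r["confidence"],np.round(r["centre"]),np.percentile(P,[2,50,98],axis=0).round(1).tolist())
E
```

```text
[-66.3  58.1 358.4] [[-1.    -0.002 -0.002]
 [-0.002  1.     0.   ]
 [ 0.002  0.    -1.   ]] 0.6033408169140233 2.8833
battery 0.6 [237. 220.] [[-51.9, -36.8, 36.3], [-30.7, -29.8, 44.1], [-6.5, -25.1, 46.3]]
bar_mid 0.76 [281. 223.] [[-78.7, -10.3, 48.3], [-34.8, 18.9, 61.8], [28.9, 40.5, 73.0]]
cover 0.7 [282. 221.] [[-79.0, -10.5, 48.3], [-35.1, 18.8, 61.7], [29.2, 40.4, 73.0]]
```

View pics/w0.png

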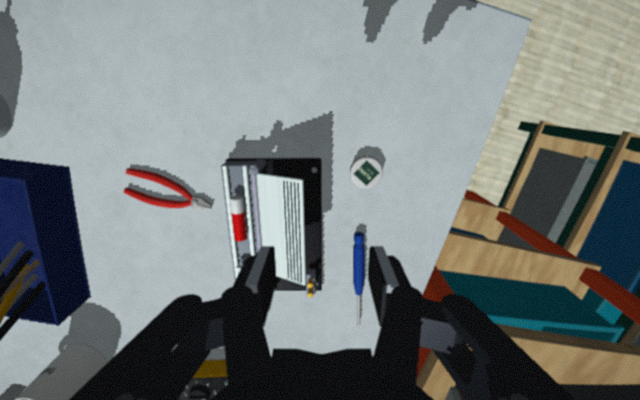

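The wrist view shows the bar at about (281,225), the battery at about (237,220) and the groove's open end at about (232,165). The fingers are at the right height. The tester is a few mm further towards +y than in my rough fit. I'll centre over it, lower, and measure there.

Call:
send_rows:
  commands:
    - [[0,-0.97,0.6,0,0,0],[0,-0.97,0.6,0,0,0],[0,0,0,0,0,0],[0,0,0,0,0,0]]

```text
time_s: 3.47
eef_pos: [0.525, 0.1297, 0.3231]
eef_rot: [-0.001, -0.113, 0.994, 0.0]
wrist_force: [-0.1, 0.7, -0.6]
opening: 0.603
grasp_force: 0.0
```

```bash
python3 - <<'E'
from h import *
t=np.load("t.npy"); o=status.get_obs(); T,M=toolin(t,o); print(T.round(1),M.round(3),o["opening"],o["time_s"])
w=imaging.camera("wrist"); np.savez("w1.npz",**w)
a=w["image"][60:360,180:480]; cv2.imwrite("pics/w1.png",cv2.resize(a,(600,600),interpolation=cv2.INTER_CUBIC))
for n in ("battery","bar_mid"):
  for r in models.regions_of(w,n)[:2]: 
    P=w2t(t,cloud(w,r["region"])); print(n,r["confidence"],np.round(r["centre"]),np.percentile(P,[2,50,98],axis=0).round(1).tolist())
E
```

```text
[-66.3  -0.9 323.1] [[-1.     0.004 -0.001]
 [ 0.004  1.     0.   ]
 [ 0.001  0.    -1.   ]] 0.6028220089992113 3.4667
battery 0.64 [291. 232.] [[-51.9, -38.5, 37.6], [-31.3, -31.3, 44.4], [-7.0, -25.0, 46.4]]
bar_mid 0.77 [333. 251.] [[-78.2, -33.9, 40.8], [-21.0, 12.0, 58.1], [66.7, 39.3, 72.6]]
```

View pics/w1.png

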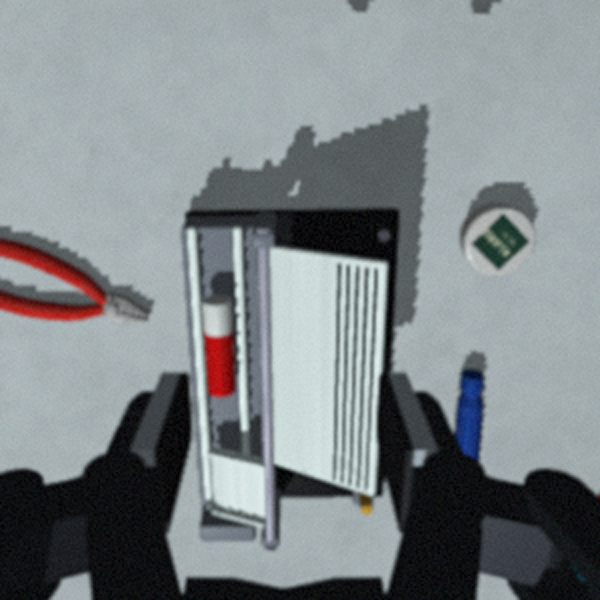

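The crop shows the bar's outer corners at crop (388,262) and (375,495), and the left rail's near outer corner at (187,228). The right rail's near outer corner is at (242,228), the battery's rear end at (219,300), and the fingers are at (165,420) and (410,415). I'll fit the tester pose and locate the fingertips from this one picture.

```bash
python3 - <<'E'
from h import *
w=dict(np.load("w1.npz")); p=dict(np.load("top0.npz")); t0=np.load("t.npy")
X=np.array([[33,36.4,74],[-81,36.4,74],[-86,-48.5,35],[-86,-23.5,35]])
uv=np.array([[375,495],[388,262],[187,228],[242,228.]])/2+[180,60]
f=least_squares(lambda t:(proj(w,t2w(t,X))-uv).ravel(),t0); print("wrist",f.x,f.fun.round(1))
t=f.x
X2=np.array([[68,40,34],[33,36.4,74],[-81,36.4,74],[-86,-48.5,35]])
uv2=np.array([[279,171.9],[282.8,184.1],[296.1,240.1],[340.1,234]])
f2=least_squares(lambda t:np.r_[(proj(w,t2w(t,X))-uv).ravel(),(proj(p,t2w(t,X2))-uv2).ravel()],t0); print("both",f2.x,f2.fun.round(1))
np.save("t1.npy",t)
# depth profiles in tester axes
for n,c in (("wrist",w),("top",p)):
    P=w2t(t,cloud(c)); 
    m=(P[:,0]>-70)&(P[:,0]<20)&(P[:,1]>-5)&(P[:,1]<30)&(P[:,2]>48)&(P[:,2]<80); a=np.polyfit(P[m,1],P[m,2],1); print(n,"bar slope",a[0],"z at y=-13",np.polyval(a,-13),m.sum())
    m=(P[:,2]>39)&(P[:,2]<48)&(P[:,1]<-24)&(P[:,1]>-46)&(P[:,0]<10)&(P[:,0]>-75); B=P[m]; print("battery",m.sum(),np.percentile(B,[3,50,97],axis=0).round(1).tolist(), B[B[:,2]>np.percentile(B[:,2],70)].mean(0).round(1))
# fingers: points above z>80 near fingers
T,M=toolin(t); P=w2t(t,cloud(w)); print("TCP",T.round(1))
Q=(P-T)@M
for s in (-1,1):
    m=(Q[:,2]>135)&(Q[:,2]<185)&(s*Q[:,1]>15)&(s*Q[:,1]<50)&(abs(Q[:,0])<30); F=Q[m]; print(s,m.sum(),np.percentile(F,[1,10,50,90,99],axis=0).round(1).tolist())
E
```

```text
wrist [0.58841637 0.15072719 0.23947733] [ 0.3  0.9 -0.3 -0.2  0.1 -0.1 -0.1 -0.5]
both [0.58863352 0.14953733 0.23139004] [-1.3  1.1 -1.   0.1 -0.5 -0.6 -0.6 -0.8 -2.  -0.2 -1.8  0.3 -1.4  1.
 -2.4  0.2]
wrist bar slope 0.5421068425920412 z at y=-13 47.07797583883684 3636
battery 698 [[-52.2, -43.1, 40.1], [-30.8, -36.1, 44.4], [-6.5, -30.0, 46.2]] [-31.3 -36.8  45.7]Traceback (most recent call last):
  File "<stdin>", line 14, in <module>
    raise TypeError("expected non-empty vector for x")
TypeError: expected non-empty vector for x
```

```bash
python3 - <<'E'
from h import *
t=np.load("t1.npy"); t[2]=.238; np.save("t1.npy",t)
w=dict(np.load("w1.npz"))
T,M=toolin(t); P=w2t(t,cloud(w)); print("TCP",T.round(1),M.round(3).tolist())
Q=(P-T)@M
for s in (-1,1):
    m=(Q[:,2]>100)&(Q[:,2]<190)&(s*Q[:,1]>10)&(s*Q[:,1]<60)&(abs(Q[:,0])<16); F=Q[m]; print(s,m.sum(),np.percentile(F,[1,10,50,90,99],axis=0).round(1).tolist())
    for z in range(135,185,5):
        k=F[(F[:,2]>z)&(F[:,2]<z+5)]; 
        if len(k): print(z,len(k),k.min(0).round(1),k.max(0).round(1))
E
```

```text
TCP [-66.   -3.9 324.7] [[-1.0, 0.008, 0.002], [0.008, 1.0, 0.0], [-0.002, 0.0, -1.0]]
-1 7804 [[-10.3, -59.3, 100.3], [-6.7, -55.5, 104.1], [9.4, -46.1, 117.5], [13.1, -27.1, 149.1], [14.4, -13.3, 166.7]]
135 239 [ -9.6 -40.2 135. ] [ 12.8 -26.5 140. ]
140 264 [ -9.6 -40.8 140. ] [ 12.8 -26.5 144.9]
145 246 [-10.2 -40.3 145. ] [ 12.6 -26.6 150. ]
150 220 [ -9.6 -40.1 150.1] [ 12.5 -26.7 155. ]
155 205 [-10.  -40.3 155. ] [ 12.7 -26.7 160. ]
160 172 [-10.  -39.5 160. ] [ 12.8 -26.8 165. ]
165 103 [ -9.7 -38.1 165. ] [ 12.5 -26.6 169.9]
170 27 [ -7.7 -27.2 170. ] [ 10.7 -26.8 172.4]
1 7906 [[-10.8, 13.4, 100.3], [-7.2, 24.6, 104.0], [9.3, 44.2, 117.4], [12.7, 53.7, 148.8], [14.0, 58.3, 166.6]]
135 243 [-10.3  23.9 135. ] [ 12.5  37.7 140. ]
140 276 [ -9.8  24.  140. ] [ 12.5  37.9 145. ]
145 240 [-10.7  24.2 145. ] [ 12.6  37.8 150. ]
150 214 [-10.6  24.2 150. ] [ 12.6  37.7 155. ]
155 217 [-10.6  24.3 155.1] [ 12.7  38.  160. ]
160 180 [-10.6  24.1 160. ] [ 12.4  38.2 165. ]
165 102 [-10.3  24.2 165. ] [ 12.4  35.5 170. ]
170 21 [ -7.2  24.3 170. ] [  8.4  24.7 172.4]
```

The fingertips show clearly: ±25.5 mm inner faces, 13.7 mm thick, tips 172.4 mm ahead of the TCP. Battery and finger offsets come from the same picture, so camera bias cancels. Now I'll back off 6 mm behind the battery and lower.

Call:
send_rows:
  commands:
    - [[0.2,0.05,0.5,0,0,-0.08],[0,0,0.6,0,0,0],[0,0,0.6,0,0,0],[0,0,0.6,0,0,0],[0,0,0.6,0,0,0],[0,0,0.3,0,0,0],[0,0,0.2,0,0,0],[0,0,0,0,0,0]]

```text
time_s: 4.28
eef_pos: [0.5186, 0.1314, 0.2213]
eef_rot: [-0.0, -0.119, 0.993, 0.0]
wrist_force: [-0.9, 0.6, 1.1]
opening: 0.598
grasp_force: 0.5
```

```bash
cat > look.py <<'E'
from h import *
import sys
t=np.load("t1.npy"); o=status.get_obs(); T,M=toolin(t,o); print(T.round(1),M[:2,0].round(3),o["opening"].round(3),o["time_s"],o["wrist_force"].round(1))
for c in ("wrist","scene"):
    w=imaging.camera(c); P=w2t(t,cloud(w)); Q=P-T
    print(c)
    if c=="wrist":
        for s in (-1,1):
            m=(Q[:,2]<-145)&(Q[:,2]>-168)&(s*Q[:,1]>15)&(s*Q[:,1]<45)&(abs(Q[:,0])<16); F=P[m]; print(s,m.sum(),F.min(0).round(1) if m.any() else "",F.max(0).round(1) if m.any() else "",Q[m,2].min().round(1) if m.any() else "")
    m=(P[:,2]>39)&(P[:,2]<48)&(P[:,1]<-30)&(P[:,1]>-42)&(P[:,0]<30)&(P[:,0]>T[0]+13); B=P[m]; print("battery",m.sum(),np.percentile(B,[3,50,97],axis=0).round(1).tolist() if m.any() else "")
    m=(P[:,0]>35)&(P[:,0]<65)&(P[:,1]>-48)&(P[:,1]<-18)&(P[:,2]>36); B=P[m]; 
    if m.sum()>20: a=np.polyfit(B[:,1],B[:,2],1); print("cover joint ~",.36+np.arctan(-a[0]),m.sum())
    if len(sys.argv)>1 and sys.argv[1]==c: cv2.imwrite(f"pics/{sys.argv[2]}.png",cv2.resize(w["image"][60:360,180:480] if c=="wrist" else w["image"][150:300,250:410],(600,600) if c=="wrist" else (640,600),interpolation=cv2.INTER_CUBIC))
E
python3 look.py wrist w2
```

```text
Traceback (most recent call last):
  File "look.py", line 3, in <module>
    t=np.load("t1.npy"); o=status.get_obs(); T,M=toolin(t,o); print(T.round(1),M[:2,0].round(3),o["opening"].round(3),o["time_s"],o["wrist_force"].round(1))
                                                                                                ^^^^^^^^^^^^^^^^^^
AttributeError: 'float' object has no attribute 'round'
```

```bash
sed -i 's/o\["opening"\].round(3)/o["opening"]/' look.py; python3 look.py wrist w2
```

```text
[-72.4  -2.3 221.3] [-1.    -0.001] 0.5981534759372962 4.2833 [-0.9  0.6  1.1]
wrist
-1 859 [-84.1 -41.2  53.3] [-60.3 -27.3  76.3] -168.0
1 873 [-84.4  23.4  53.4] [-60.6  37.6  76.3] -167.9
battery 600 [[-46.1, -37.9, 40.5], [-22.4, -32.8, 44.2], [-6.0, -30.2, 45.9]]
scene
battery 67 [[-31.3, -39.8, 39.8], [-18.1, -33.5, 44.1], [-6.0, -30.3, 47.1]]
cover joint ~ 0.34881227183657953 142
```

View pics/w2.png

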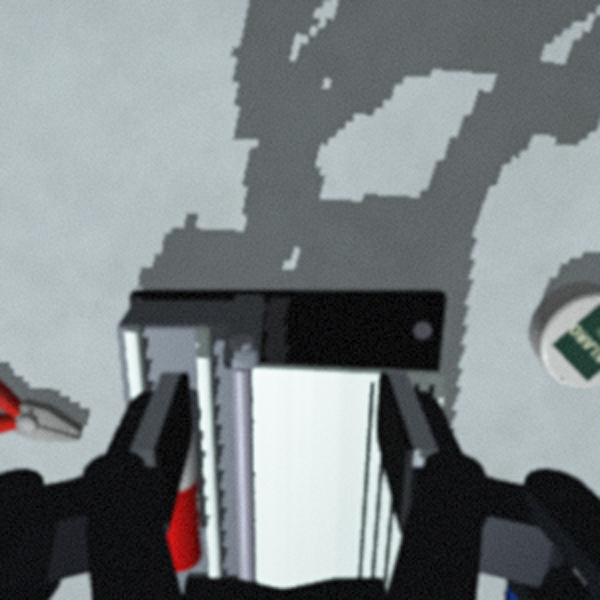

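The wrist crop shows the near finger above the groove, between the rails at crop (122..210,330), and the other finger on the bar at (395,400). The cover has begun to open. I'll check the rail centre against the finger.

```bash
python3 - <<'E'
from h import *
t=np.load("t1.npy"); w=imaging.camera("wrist")
for c in ((122,330),(145,330),(197,330),(211,330)): print(w2t(t,world(w,(c[0]/2+180,c[1]/2+60),.035)).round(1))
print("bar near edge/rod", w2t(t,world(w,(244/2+180,350/2+60),.049)).round(1))
P=w2t(t,cloud(w)); m=(P[:,0]>-86)&(P[:,0]<-78)&(P[:,2]>33)&(P[:,2]<37); print(np.histogram(P[m,1],bins=np.arange(-54,-14,2)))
E
```

```text
[[-84.9 -50.2  35. ]]
[[-84.9 -43.4  35. ]]
[[-84.9 -27.9  35. ]]
[[-84.9 -23.8  35. ]]
bar near edge/rod [[-85.3 -13.2  49. ]]
(array([ 0,  0, 23, 43, 18,  0,  0,  0,  0,  0,  0,  0,  2, 42, 42,  0,  0,
        1,  0]), array([-54, -52, -50, -48, -46, -44, -42, -40, -38, -36, -34, -32, -30,
       -28, -26, -24, -22, -20, -18, -16]))
```

Call:
send_rows:
  commands:
    - [[0,-0.07,0.1,0,0,0],[0,0,0.14,0,0,0],[0,0,0.1,0,0,0],[0,0,0,0,0,0],[0,0,0,0,0,0]]

```text
time_s: 4.85
eef_pos: [0.5196, 0.1286, 0.2116]
eef_rot: [0.0, -0.119, 0.993, -0.0]
wrist_force: [0.9, -0.8, 1.9]
opening: 0.601
grasp_force: 0.9
```

```bash
python3 look.py scene s3
```

```text
[-72.1  -5.3 211.6] [-1.  0.] 0.6007156313793518 4.85 [ 0.9 -0.8  1.9]
wrist
-1 864 [-83.8 -44.3  43.6] [-60.  -30.4  66.5] -168.0
1 894 [-83.6   9.9  43.6] [-57.3  34.3  66.5] -168.0
battery 793 [[-51.9, -38.3, 40.2], [-29.9, -33.2, 44.4], [-10.8, -30.1, 46.1]]
scene
battery 72 [[-32.2, -40.2, 39.6], [-19.1, -33.7, 43.8], [-6.1, -30.3, 46.5]]
cover joint ~ 0.6198705265345807 175
```

View pics/s3.png

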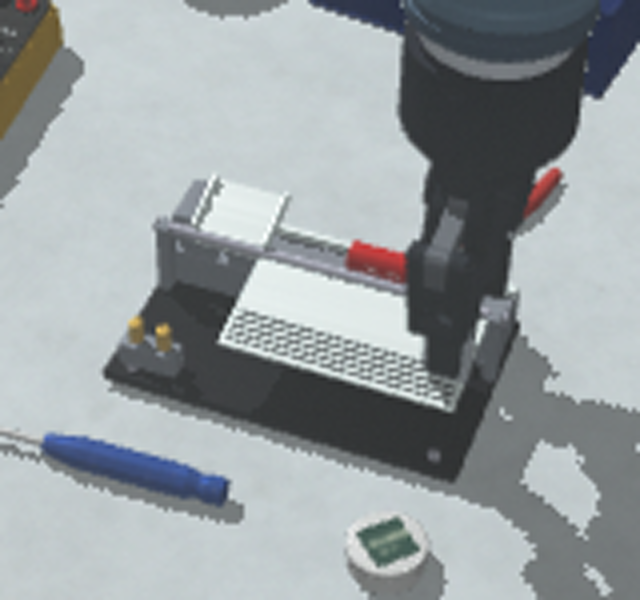

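The scene crop shows the cover standing open at (240,215), the bar pressed under the finger at (440,370), and the battery still in front of the cover at (380,260). Now I'll push.

Call:
send_rows:
  commands:
    - [[-0.1,0,0.03,0,0,0],[-0.2,0,0,0,0,0],[-0.25,0,0,0,0,0],[-0.25,0,0,0,0,0],[-0.25,0,0,0,0,0],[-0.25,0,0,0,0,0],[-0.2,0,0,0,0,0],[-0.1,0,0,0,0,0]]

```text
time_s: 5.62
eef_pos: [0.567, 0.1403, 0.2106]
eef_rot: [0.0, -0.119, 0.993, 0.0]
wrist_force: [-1.8, -0.3, 2.4]
opening: 0.6
grasp_force: 1.1
```

```bash
python3 look.py scene s4
```

```text
[-23.3  -5.  210.6] [-1. -0.] 0.599580306439071 5.6167 [-1.8 -0.3  2.4]
wrist
-1 863 [-35.1 -44.1  42.6] [ -7.3 -30.1  65.6] -168.0
1 917 [-39.   10.   42.6] [-8.4 34.5 65.6] -168.0
battery 617 [[-7.0, -38.0, 39.5], [15.0, -32.8, 43.9], [28.6, -30.3, 46.0]]
scene
battery 13 [[24.7, -38.0, 40.2], [27.0, -32.9, 43.8], [29.3, -30.7, 45.8]]
cover joint ~ 0.6652299827299963 173
```

View pics/s4.png

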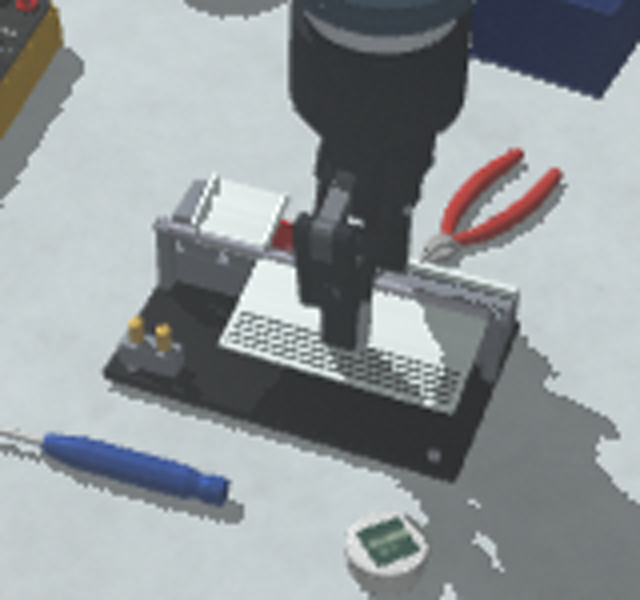

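The battery (red, crop (287,235)) is passing under the open cover. I'll continue and slow down near the stop.

Call:
send_rows:
  commands:
    - [[-0.15,0,0,0,0,0],[-0.2,0,0,0,0,0],[-0.2,0,0,0,0,0],[-0.15,0,0,0,0,0],[-0.1,0,0,0,0,0],[-0.07,0,0,0,0,0],[0,0,0,0,0,0]]

```text
time_s: 6.3
eef_pos: [0.5918, 0.1464, 0.2106]
eef_rot: [0.0, -0.119, 0.993, 0.0]
wrist_force: [0.1, 1.3, 0.8]
opening: 0.599
grasp_force: 0.9
```

Call:
send_rows:
  commands:
    - [[-0.05,0,0,0,0,0],[-0.05,0,0,0,0,0],[-0.05,0,0,0,0,0],[0,0,0,0,0,0]]

```text
time_s: 6.63
eef_pos: [0.5958, 0.1474, 0.2106]
eef_rot: [0.0, -0.119, 0.993, 0.0]
wrist_force: [-2.0, 0.0, 1.2]
opening: 0.6
grasp_force: 1.0
```

```bash
python3 look.py
```

```text
[  6.4  -5.  210.6] [-1. -0.] 0.5996464052860211 6.6333 [-2.   0.   1.2]
wrist
-1 857 [ -5.3 -44.   42.9] [ 20.5 -30.   65.6] -167.7
1 916 [-9.4 10.  42.6] [22.4 34.6 65.6] -168.0
battery 82 [[20.1, -33.3, 39.3], [26.4, -31.4, 41.7], [29.8, -30.3, 44.8]]
cover joint ~ 0.5612685627358621 987
scene
battery 2 [[22.7, -33.1, 41.7], [22.9, -32.5, 42.4], [23.1, -31.9, 43.0]]
cover joint ~ 0.6605548946758255 67
```

Call:
send_rows:
  commands:
    - [[-0.05,0,0,0,0,0],[-0.03,0,0,0,0,0],[0,0,0,0,0,0]]

```text
time_s: 6.98
eef_pos: [0.598, 0.1479, 0.2106]
eef_rot: [-0.0, -0.119, 0.993, 0.0]
wrist_force: [-2.2, -0.6, 2.9]
opening: 0.599
grasp_force: 1.7
```

Call:
send_rows:
  commands:
    - [[-0.04,0,0,0,0,0],[0,0,0,0,0,0]]

```text
time_s: 7.15
eef_pos: [0.5986, 0.1481, 0.2104]
eef_rot: [-0.001, -0.119, 0.993, -0.0]
wrist_force: [-6.5, -1.4, 5.1]
opening: 0.599
grasp_force: 3.6
```

Call:
send_rows:
  commands:
    - [[-0.04,0,0,0,0,0],[0,0,0,0,0,0]]

```text
time_s: 7.32
eef_pos: [0.5992, 0.1483, 0.2102]
eef_rot: [-0.003, -0.119, 0.993, -0.0]
wrist_force: [-8.9, -2.8, 7.5]
opening: 0.598
grasp_force: 5.5
```

```bash
python3 look.py wrist w5
```

```text
[  9.9  -4.9 210.2] [-1. -0.] 0.5983954746782026 7.3167 [-8.9 -2.8  7.5]
wrist
-1 868 [ -2.7 -43.8  42.2] [ 25.5 -29.9  65.2] -168.0
1 941 [-6.1 10.1 42.2] [25.8 34.6 65.2] -168.0
battery 46 [[23.4, -32.6, 39.2], [27.3, -31.1, 41.8], [29.9, -30.4, 43.3]]
cover joint ~ 0.5715848993916541 1078
scene
battery 2 [[24.7, -33.5, 41.2], [25.0, -32.6, 41.5], [25.4, -31.7, 41.9]]
cover joint ~ 0.6936272319065027 49
```

View pics/w5.png

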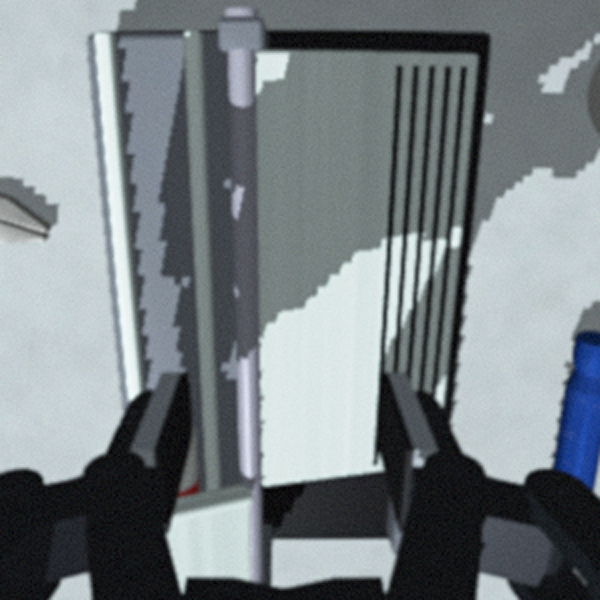

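The wrist crop shows the battery's red end at (185,490), just behind the finger and under the cover. With 9 N and x at its expected value, it is home. I'll back off 4 mm, then rise gently.

Call:
send_rows:
  commands:
    - [[0.06,0,0,0,0,0],[0.1,0,0,0,0,0],[0,0,-0.15,0,0,0],[0,0,-0.25,0,0,0],[0,0,-0.25,0,0,0],[0,0,-0.25,0,0,0],[0,0,-0.3,0,0,0],[0,0,-0.4,0,0,0]]

```text
time_s: 8.08
eef_pos: [0.5955, 0.1473, 0.2592]
eef_rot: [-0.0, -0.119, 0.993, 0.0]
wrist_force: [0.9, 0.2, -0.2]
opening: 0.599
grasp_force: 0.0
```

Call:
send_rows:
  commands:
    - [[0,0,-0.8,0,0,0],[0,0,-1,0,0,0],[0.5,0,-1,0,0,0],[1,0,-1,0,0,0],[1,0,-0.5,0,0,0],[1,0,0,0,0,0],[0,0,0,0,0,0],[0,0,0,0,0,0]]

```text
time_s: 8.75
eef_pos: [0.4932, 0.1226, 0.3883]
eef_rot: [0.001, -0.119, 0.993, -0.0]
wrist_force: [0.8, 0.4, 0.1]
opening: 0.603
grasp_force: 0.0
```

```bash
python3 - <<'E'
from h import *
t=np.load("t1.npy"); o=status.get_obs(); print(toolin(t,o)[0].round(1),o["wrist_force"].round(1),o["time_s"])
for c in ("wrist","scene"):
    w=imaging.camera(c); P=w2t(t,cloud(w))
    m=(P[:,2]>39)&(P[:,2]<48)&(P[:,1]<-28)&(P[:,1]>-44)&(P[:,0]<29)&(P[:,0]>-75); B=P[m]; print(c,"battery",m.sum(),np.percentile(B,[3,50,97],axis=0).round(1).tolist() if m.any() else "")
    m=(P[:,0]>35)&(P[:,0]<65)&(P[:,1]>-44)&(P[:,1]<-18)&(P[:,2]>36)&(P[:,2]<70); B=P[m]; a=np.polyfit(B[:,1],B[:,2],1); print("cover joint",.36+np.arctan(-a[0]),m.sum())
    u=proj(w,t2w(t,[10,-20,40]))[0].astype(int); u=np.clip(u,[80,75],[559,324]); print(u)
    cv2.imwrite(f"pics/f{c}.png",cv2.resize(w["image"][u[1]-75:u[1]+75,u[0]-80:u[0]+80],(640,600),interpolation=cv2.INTER_CUBIC))
E
```

```text
[-99.2  -4.8 388.3] [0.8 0.4 0.1] 8.75
wrist battery 93 [[19.2, -43.6, 40.0], [22.4, -37.1, 43.6], [28.7, -30.9, 46.4]]
cover joint 0.3433370318930247 405
[309 260]
scene battery 33 [[19.4, -41.4, 39.3], [24.2, -33.8, 43.5], [28.4, -29.4, 45.6]]
cover joint 0.3400909004135359 137
[326 216]
```

View pics/fwrist.png

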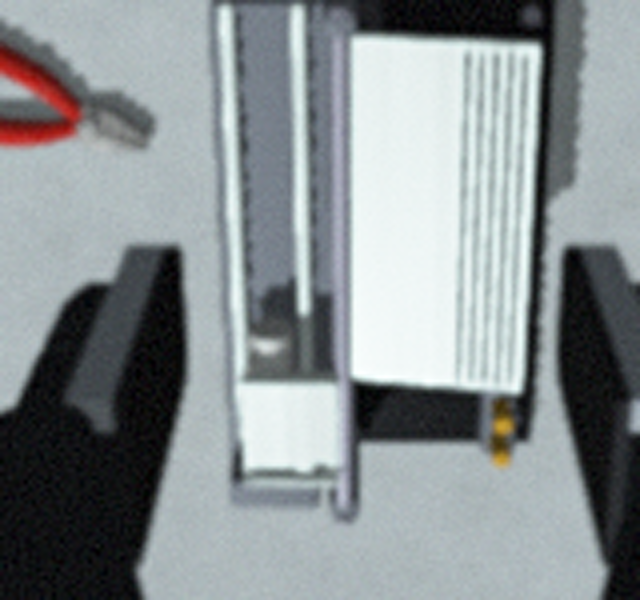

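View pics/fscene.png

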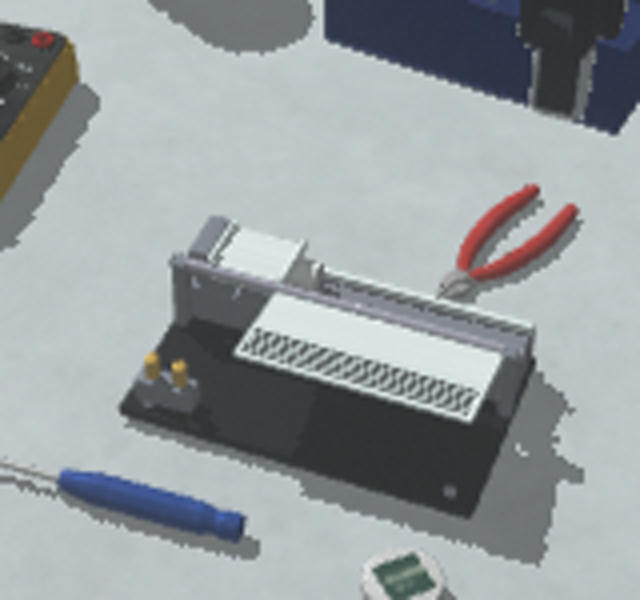

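Both views show the cover level on the battery (joint about 0.34). The battery's rear end stands about 10 mm out of the cover, at wrist crop (270,345), and the bystanders are where they were.

```bash
python3 -c "
from bench import ctrl
print(ctrl.hand_in())"
```

```text
the job is handed in; nothing more can be done
None
```

I pushed the battery home under the held-open cover, let the cover come down on it (joint about 0.34 rad), moved the arm clear and handed the job in at about 9 s; the hand-in returned no verdict.

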